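Load a battery pack under the charger's hood and lock it

ROBOT

A 6-joint arm with a two-finger parallel gripper is mounted at the origin on the work surface. World frame = base frame: x ahead of the robot, y to its left, z up, the work surface at z = 0. Lengths are in m, angles in rad, forces in N, time in s.
With the tool pointing down it reaches from about 0.3 to 0.875 m from the base axis. Payload 6.4 kg.
Tool frame: the origin (TCP) lies midway between the tips of the shut fingers; the grasp point (between the pads) lies 19 mm behind it; z points along the fingers, y is the line along which they close (so a half turn about z gives the same grasp; the last joint's range is limited). The gripper opens to 85 mm and grips with 20 to 120 N. Pads are 22 mm wide; open, the fingers measure 114 mm over their backs; the gripper's body (76 mm by 85 mm) begins 54 mm behind the grasp point. The pads swing forward as they close: fully open they stand 13 mm farther back than shut.
Start: joints at [-1.427, 0.181, 1.607, -0, 1.354, -0.206], TCP at [0.197, -0.54, 0.231] pointing down, gripper open.
Joint ranges: [-2.99, 2.99], [-0.89, 2.07], [0.3, 2.58], [-1.14, 4.28], [0, 2.63], [-3.12, 3.12]. Speed limits (rad/s): [2.57, 2.57, 3.01, 3.14, 3.14, 3.14].

INTERFACE

Orientations are given as a unit quaternion [w, x, y, z].
In Python, from bench import ctrl gives the robot as it stands.
- The arm moves only by the tool send_rows, never from a script. Its argument "motion" is a list of rows, each a list of 7 numbers: the turn, a rotation vector about the tool's x, y, z in degrees, then the shift along the tool's x, y, z in mm, then the closure, from -1 (fully open) to 1 (shut). In form: [[rx, ry, rz, tx, ty, tz, grip], ...]. A call has exactly 10 rows; each row shifts and turns the commanded pose from where the row before left it, along the tool's axes as they then stand; what a row does not reach is not made up. A row lasts 1/10 s, in which the tool goes at most 50 mm and 8.59 degrees, less where a joint would pass 70% of its speed; a pose out of reach is approached as far as the arm can. A call is refused whole if a number of a shift passes 50 or a number of a turn 8.59, either way. A call with a gripper value outside its range is refused whole. The fingers move at their own pace and stop on an object; the grip force is fixed at half the most. Time passes only in rows, so rows that do not move let the fingers close, or fill a call up. It gives the time, the measured TCP pose, the force, the opening and the grip force at its end, in the units of the state.
- ctrl.get_obs(): the state, without advancing time (a new reading comes with each control period).
- ctrl.camera(name): name is "side" or "top"; returns a dict with "color" (420x560x3 uint8, red, green, blue), "z_map" (420x560 float32, m along the optical axis (not along the pixel's ray), 0 where there is no reading), "mtx" (3x3 intrinsics, pixels), "extrinsics" (4x4, takes a point from camera to world coordinates). Camera axes: x right, y down, z forward; pixel columns grow to the right and rows downward; lengths in m; the calibration is good to about 2 mm. A picture is of the moment at which its call begins.
- ctrl.hand_in(): hands the job in; it is judged then, once.
The state is a dict: "time_s": time; "q": joint angles; "dq": joint speeds; "joint_efforts": joint torques, N m; "eef_pos": TCP position; "eef_rot": TCP orientation; "wrist_force": force on the tool from outside, world axes, zero at the start; "torque": the same for the moment, N m; "opening": opening from 0.0 (shut) to 1.0 (fully open); "grasp_force": force on a finger pad.
Only numpy, scipy, OpenCV 4.12 (cv2) and the standard library are available. Lean on these libraries where they do the work, as an engineer would, in place of code of your own. Each camera call takes 0.05 s, during which the arm holds its last target. There are 200 camera calls.

TASK

Load the blue battery pack into the charging dock, right side up: tip its black contact end down under the hood, get its other end in over the yellow sill, and leave the pack lying flat on the tray floor. Then turn the sunken red knob clockwise to its stop to lock the dock, and let go. Leave the solder spool, tape roll, flux bottle and screwdriver where they are.

Things in the scene. Friction and masses are not known exactly. Their poses are not given: they have to be found in the camera images.
- pack_center (a point): Centre of the loose battery pack, a blue box 120 x 52 x 26 mm (its x, y, z), about 0.25 kg, lying flat, label up, on the bench. Frame turns with it: x from the black contact end (brass contacts) to the plain blue end, z out of the top (paper label).
- pack_contacts (a point): Centre of the pack's contact end face: 60 mm from pack_center along the pack's -x. Same axes as pack_center.
- dock: Grey charging dock fixed to the bench, 146 x 200 mm; origin at the centre of its underside, on the bench top. Its x points from the hooded end (nearer the robot) to the yellow sill, y from the tray to the knob, z up. Tray at y -100 to -28 mm, a ledge (top 24 mm high) to y 0, knob panel y 0 to 100 mm (top 36 mm high).
- tray_floor (a point): Centre of the tray's floor: x 0, y -64, height 6 mm in the dock's frame; same axes. From here the tray's inside spans x -67 to 67 and y -30 to 30 mm (60 wide); its side walls rise 18 mm above the floor, are 6 mm thick at -y and run into the 34 mm wide ledge at +y.
- hood_edge (a point): Middle of the hood roof's lower edge: 25 mm from tray_floor along -x, 44 mm above the tray floor; dock axes. From here the roof (4 mm thick, top 54 mm above the bench) runs 48 mm to -x. The pocket below it is 42 mm deep in x, 60 mm wide, 44 mm high, closed at the sides and end, open only to +x; +x of the edge the tray is open above.
- sill_top (a point): Middle of the top inner edge of the yellow sill, the tray's far wall: 67 mm from tray_floor along +x, 30 mm above the tray floor (36 above the bench); dock axes. The sill is 6 mm thick in x, 72 mm long in y. From the hood's edge to the sill is 92 mm, less than the pack's length, so it only enters tilted.
- knob_grip (a point): On the knob's vertical axis, half-way up, 23.5 mm above the bench. Red bar 40 x 12 mm, from 13.5 to 33.5 mm above the bench, on a black disc of 40 mm diameter, in a round well of 92 mm diameter: floor 8 mm, panel top 36 mm above the bench. Frame turns with the knob: x along the bar to the white-marked end, z up. Axis at x 0, y 50 mm in the dock's frame.
- lock_knob (a joint): Angle of the knob in rad, growing clockwise from above. At 0 (open) the bar's marked end points along the dock's +x, to the green dot; the stop is at 1.45 (locked), marked end then nearly along the dock's -y, to the red dot. Light friction (0.05 N m), stays where left; starts between 0 and 0.3.
- spool: Solder spool standing on end, loose bystander: white flanges 60 mm across, 46 mm high; origin at the centre of its underside.
- tape: Roll of white tape lying flat, loose bystander: 64 mm across, 19 mm high; origin at the centre of its underside.
- flux: Small amber flux bottle, loose bystander: 40 mm across, 85 mm high; origin at the centre of its underside.
- driver: Green-handled screwdriver lying on the bench, loose bystander, about 200 mm long along its x; origin on its underside.
Things that resemble listed ones, but are neither listed nor needed, are in the scene too. There is more than one size of the part that bears pack_center; the job needs the smallest.

How it is judged:
By the outcome, as a careful person would: the job done as asked, in the order asked, and still so for the second after the job is handed in, with the robot touching nothing.
It also fails if it takes over 64 s, if anything falls off the work surface, if the arm or the gripper's body presses on something with over 40 N, if the wrist force passes 120 N, or if a joint passes its speed limit or range.

## Working session

There is one attempt and no reset: what is moved stays moved. The work goes in short steps, Python scripts to look and compute and a tool call to move; the robot and the scene stay as the last step left them, time stands still between calls to the robot, and variables do not carry over. Pictures are saved under pics/ and viewed, at most 10 in all, crops included, and the job is handed in when it is done.

Besides the shell and the picture viewer there is one more tool, called after "Request:" in YAML: its name, and indented under it one key for each argument. send_rows: Moves the arm, as the interface text tells. Its arguments: {"type":"object","properties":{"motion":{"type":"array","items":{"type":"array","items":{"type":"number"}}}},"required":["motion"]}

```bash
ls; mkdir -p pics; python3 - <<'E'
from bench import ctrl
import cv2,numpy as np
o=ctrl.get_obs();print(o)
for n in("top","side"):
    c=ctrl.camera(n);np.savez(f"pics/{n}0.npz",**c)
    cv2.imwrite(f"pics/{n}0.png",cv2.resize(c["color"][:,:,::-1],(800,600),interpolation=cv2.INTER_CUBIC));print(c["mtx"],c["extrinsics"])
E
```

```text
pics
{'time_s': 0.0, 'q': array([-1.42732306e+00,  1.81532599e-01,  1.60797540e+00,  1.55316427e-05,
        1.35381623e+00, -2.06293824e-01]), 'dq': array([ 0.00088401, -0.00039487,  0.0013062 , -0.00066346,  0.00106879,
        0.00029621]), 'joint_efforts': array([ 4.63875142e-05, -4.44882059e+01, -3.51334155e+01, -3.31543806e-04,
        9.23237996e-03, -1.10230323e-05]), 'eef_pos': array([ 0.19698603, -0.5396307 ,  0.23040467]), 'eef_rot': array([-8.65122675e-04,  9.84746731e-01,  1.73991741e-01,  3.47687058e-05]), 'wrist_force': array([ 0.87637386, -0.47141304, -0.69641583]), 'torque': array([ 0.00451963,  0.02271332, -0.02547188]), 'grasp_force': 0.0, 'opening': 1.00161788359128}
[[527.75575225   0.         284.53709991]
 [  0.         527.75575225 203.69381887]
 [  0.           0.           1.        ]] [[ 0.02702948 -0.99847538  0.04812823  0.44342851]
 [-0.9996141  -0.02730622 -0.00510177  0.00703445]
 [ 0.00640819 -0.04797176 -0.99882814  1.44813226]
 [ 0.          0.          0.          1.        ]]
[[454.63881681   0.         275.70211523]
 [  0.         454.63881681 204.94743272]
 [  0.           0.           1.        ]] [[-0.91944329 -0.1932683   0.34244911  0.08374168]
 [-0.392471    0.50486134 -0.76881827  0.96317673]
 [-0.02430112 -0.84128615 -0.54004358  0.74789801]
 [ 0.          0.          0.          1.        ]]
```

View pics/top0.png

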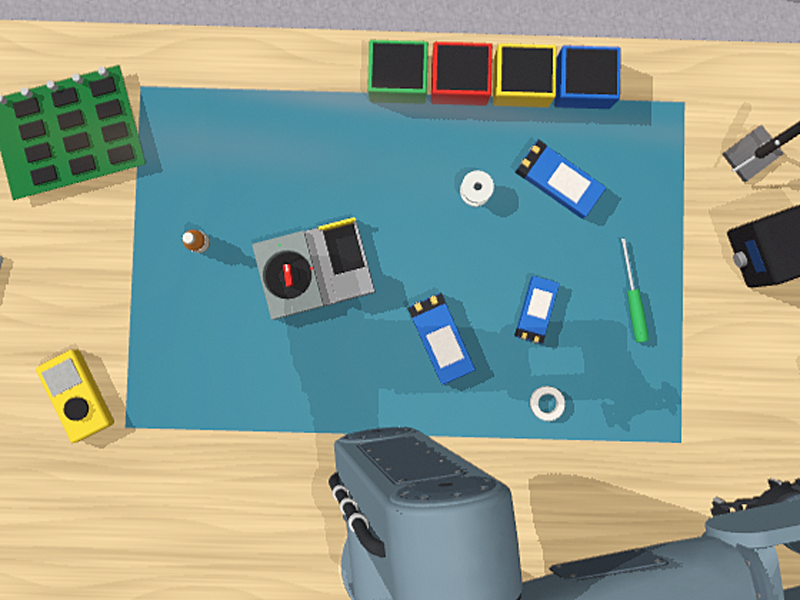

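View pics/side0.png

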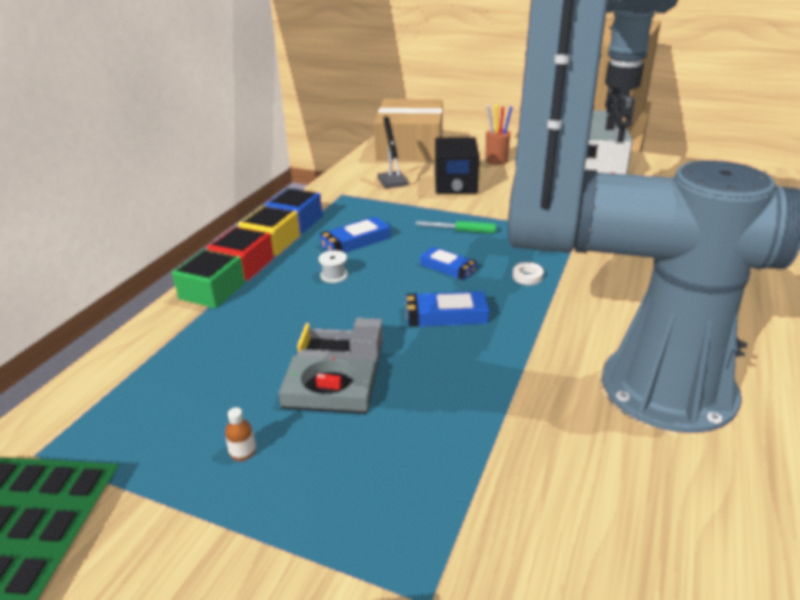

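```bash
cat > h.py <<'E'
import numpy as np,cv2
def cloud(c):
    K,T,Z=c["mtx"],c["extrinsics"],c["z_map"]
    v,u=np.mgrid[:Z.shape[0],:Z.shape[1]]
    P=np.stack([(u-K[0,2])/K[0,0]*Z,(v-K[1,2])/K[1,1]*Z,Z],-1)
    return P@T[:3,:3].T+T[:3,3]
def rect(p):
    (cx,cy),s,a=cv2.minAreaRect((p[:,:2]*1000).astype(np.float32)); return cx,cy,s,a
E
python3 - <<'E'
from h import *
for n in("top","side"):
    c=np.load(f"pics/{n}0.npz");P=cloud(c);rgb=c["color"].astype(int);hsv=cv2.cvtColor(c["color"],cv2.COLOR_RGB2HSV)
    X,Y,Z=P[...,0],P[...,1],P[...,2]
    ok=c["z_map"]>0
    bench=ok&(hsv[...,0]>90)&(hsv[...,0]<105)&(abs(Z)<.02);print(n,"bench z",np.median(Z[bench]))
    if n=="top":
        S=np.zeros(ok.shape,bool);S[188:246,355:397]=1
        m=S&ok&(Z>.017)&(Z<.04);print("pack",m.sum(),rect(P[m]),np.median(Z[m]))
        D=np.zeros(ok.shape,bool);D[145:228,172:268]=1
        R0=rect(P[m]);pc=np.array(R0[:2])/1000
        m=D&ok&(Z>.028)&(Z<.07);print("dock",m.sum(),rect(P[m]))
        m=D&ok&(Z>.047)&(Z<.07);print("hood",m.sum(),rect(P[m]),np.median(Z[m]))
        dc=np.array(rect(P[D&ok&(Z>.028)&(Z<.07)])[:2])/1000
    near=ok&(np.hypot(X-dc[0],Y-dc[1])<.13)
    red=near&(rgb[...,0]>130)&(rgb[...,1]<70)&(rgb[...,2]<70)&(Z>.02);print("red",red.sum(),rect(P[red]),P[red].mean(0))
    yel=near&(rgb[...,0]>150)&(rgb[...,1]>130)&(rgb[...,2]<80)&(Z>.02);print("yel",yel.sum(),rect(P[yel]),P[yel].mean(0))
    lab=ok&(np.hypot(X-pc[0],Y-pc[1])<.09)&(rgb.min(-1)>165)&(Z>.015);print("label",lab.sum(),rect(P[lab]),P[lab].mean(0))
    pk=ok&(np.hypot(X-pc[0],Y-pc[1])<.09)&(Z>.021)&(Z<.035);print("packtop",pk.sum(),rect(P[pk]),P[pk].mean(0))
    hp=ok&(np.hypot(X-dc[0],Y-dc[1])<.14)&(Z>.049)&(Z<.07);print("hood",hp.sum(),rect(P[hp]),P[hp].mean(0))
c=np.load("pics/top0.npz")["color"][:,:,::-1]
a=cv2.resize(c[145:230,170:270],(480,408),interpolation=cv2.INTER_CUBIC);b=cv2.resize(c[180:250,345:405],(300,350),interpolation=cv2.INTER_CUBIC)
o=np.zeros((408,780,3),np.uint8);o[:,:480]=a;o[:350,480:]=b;cv2.imwrite("pics/crop1.png",o)
E
```

```text
top bench z 0.0009429264402621707
pack 873 (484.6335144042969, -247.91412353515625, (54.370330810546875, 119.97713470458984), 75.2534408569336) 0.026624816277984964
dock 1868 (551.6273193359375, 177.47328186035156, (146.69528198242188, 200.482421875), 16.489864349365234)
hood 492 (522.7171020507812, 101.93142700195312, (48.024776458740234, 71.91393280029297), 16.6710147857666) 0.05376138986883783
red 56 (536.99853515625, 206.114013671875, (37.750587463378906, 55.698612213134766), 0.23187348246574402) [0.53564446 0.22244361 0.03346253]
yel 56 (636.01220703125, 135.2198486328125, (5.249035358428955, 69.5089340209961), 16.168170928955078) [0.6352363  0.13533873 0.03392361]
label 254 (496.2306823730469, -250.9086456298828, (36.5138053894043, 50.92561340332031), 74.29133605957031) [ 0.49609461 -0.25119656  0.02677699]
packtop 834 (484.870849609375, -247.8096923828125, (53.553340911865234, 120.0107421875), 75.90909576416016) [ 0.48430931 -0.24748217  0.02675928]
hood 477 (522.7171020507812, 101.93142700195312, (48.024776458740234, 71.91393280029297), 16.6710147857666) [0.52280314 0.10182539 0.05416959]
side bench z 0.0006495781240930532
red 96 (539.6788330078125, 229.3958282470703, (40.09951400756836, 15.67597484588623), 8.54612922668457) [0.53502869 0.23089184 0.02859623]
yel 32 (635.1595458984375, 143.72808837890625, (2.465409994125366, 61.11062240600586), 15.432024955749512) [0.63498719 0.14548166 0.03075562]
label 102 (497.86798095703125, -247.35275268554688, (42.80168914794922, 57.31793212890625), 72.4966049194336) [ 0.49870152 -0.24676264  0.02552554]
packtop 341 (488.15673828125, -243.26022338867188, (59.54133605957031, 122.04804992675781), 76.25920867919922) [ 0.4850504  -0.24156502  0.02506436]
hood 324 (524.9855346679688, 105.60824584960938, (48.32822036743164, 76.32608032226562), 16.10614585876465) [0.52382359 0.10830344 0.05344874]
```

View pics/crop1.png

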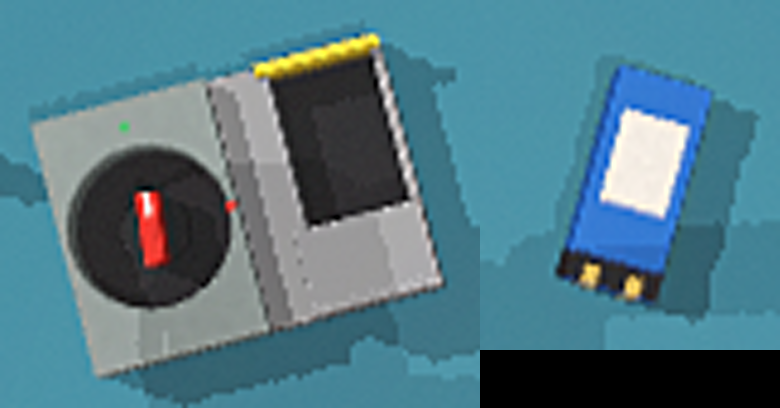

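```bash
cat >> h.py <<'E'
from scipy.spatial.transform import Rotation as Rot
def pose(yaw,tilt=0): return Rot.from_euler('ZXY',[yaw,180,tilt],degrees=True)
def rel(o,pos,yaw,tilt=0,n=10):
    """turn (deg) and shift (mm) in the present tool frame to reach target TCP pos (mm); per-row screw for n rows"""
    q=o["eef_rot"];R=Rot.from_quat([q[1],q[2],q[3],q[0]]);G=pose(yaw,tilt)
    w=(R.inv()*G).as_rotvec(degrees=True);d=R.inv().apply(np.array(pos)-o["eef_pos"]*1000)
    f=np.zeros(3);r=Rot.from_rotvec(w/n,degrees=True)
    A=sum(Rot.from_rotvec(w/n*k,degrees=True).as_matrix() for k in range(n))
    print("turn",w.round(1),"shift",d.round(1),"| per row",(w/n).round(2),np.linalg.solve(A,d).round(1))
E
python3 -c "
from h import *;from bench import ctrl
rel(ctrl.get_obs(),[502,-252.4,110],-15,n=12)"
```

```text
turn [-0.1  0.  35. ] shift [ 384.9 -165.2  120.9] | per row [-0.01  0.    2.92] [ 27.4 -22.5  10.1]
```

Request:
send_rows:
  motion:
    - [0,0,3.5,33,-27,9,-1]
    - [0,0,3.5,33,-27,9,-1]
    - [0,0,3.5,33,-27,9,-1]
    - [0,0,3.5,33,-27,9,-1]
    - [0,0,3.5,33,-27,9,-1]
    - [0,0,3.5,33,-27,9,-1]
    - [0,0,3.5,33,-27,9,-1]
    - [0,0,3.5,33,-27,9,-1]
    - [0,0,3.5,33,-27,9,-1]
    - [0,0,3.5,33,-27,9,-1]

```text
time_s: 1.1
eef_pos: [0.5022, -0.2491, 0.1406]
eef_rot: [-0.0, 0.991, -0.131, -0.0]
wrist_force: [0.2, -1.5, 0.5]
opening: 1.001
grasp_force: 0.0
```

```bash
python3 -c "
from h import *;from bench import ctrl
o=ctrl.get_obs();print(o['q'],o['eef_pos'],o['opening'])
rel(o,[502,-252.4,12],-15)"
```

```text
[-6.72103027e-01  2.47810443e-01  1.72206522e+00 -7.84247190e-05
  1.17238174e+00  1.16196697e+00] [ 0.50224175 -0.2491142   0.14061315] 1.0007299490117683
turn [-0.   0.  -0.1] shift [  0.7   3.3 128.6] | per row [-0.    0.   -0.01] [ 0.1  0.3 12.9]
```

Request:
send_rows:
  motion:
    - [0,0,0,0,1,18,-1]
    - [0,0,0,0,1,18,-1]
    - [0,0,0,0,1,18,-1]
    - [0,0,0,0.5,0.3,18,-1]
    - [0,0,0,0,0,18,-1]
    - [0,0,0,0,0,16,-1]
    - [0,0,0,0,0,13,-1]
    - [0,0,0,0,0,8,-1]
    - [0,0,0,0,0,0,-1]
    - [0,0,0,0,0,0,0.1]

```text
time_s: 2.1
eef_pos: [0.5011, -0.2543, 0.0146]
eef_rot: [0.0, 0.991, -0.13, 0.0]
wrist_force: [0.1, -0.4, 0.3]
opening: 0.858
grasp_force: 0.0
```

Request:
send_rows:
  motion:
    - [0,0,0,0,0,0,1]
    - [0,0,0,0,0,0,1]
    - [0,0,0,0,0,0,1]
    - [0,0,0,0,0,0,1]
    - [0,0,0,0,0,0,1]
    - [0,0,0,0,0,0,1]
    - [0,0,0,0,0,0,1]
    - [0,0,0,0,0,0,1]
    - [0,0,0,0,0,0,1]
    - [0,0,0,0,0,0,1]

```text
time_s: 3.1
eef_pos: [0.5018, -0.2545, 0.0157]
eef_rot: [0.0, 0.991, -0.13, 0.001]
wrist_force: [-0.6, 1.6, 5.5]
opening: 0.586
grasp_force: 63.0
```

```bash
python3 - <<'E'
from h import *;from bench import ctrl
o=ctrl.get_obs();print(o['eef_pos'],o['opening'],o['grasp_force'])
c=ctrl.camera("side");p=np.array([.502,-.252,.02]);T=np.linalg.inv(c["extrinsics"]);a=T[:3,:3]@p+T[:3,3];u=c["mtx"]@a;u=(u/u[2])[:2].astype(int);print(u)
im=c["color"][u[1]-45:u[1]+45,u[0]-60:u[0]+60,::-1];cv2.imwrite("pics/g1.png",cv2.resize(im,(720,540),interpolation=cv2.INTER_CUBIC))
rel(o,[555,-100,200],16.5,18,n=12)
E
```

```text
[ 0.5017528  -0.25451552  0.01567829] 0.586019290450863 62.96910524368286
[309 179]
turn [  5.   17.4 -31.2] shift [  12.  -162.9 -184.4] | per row [ 0.42  1.45 -2.6 ] [  6.5 -13.5 -14.4]
```

View pics/g1.png

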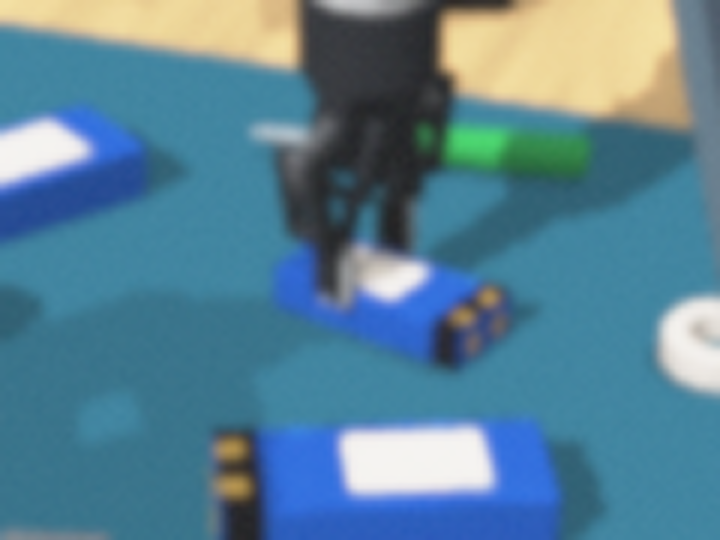

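Request:
send_rows:
  motion:
    - [0,0,0,0,0,-5,1]
    - [0,0,0,0,0,-10,1]
    - [0,0,0,0,0,-15,1]
    - [0,0,0,0,0,-15,1]
    - [0,0,0,0,0,-15,1]
    - [0,0,0,0,0,-15,1]
    - [0,0,0,0,0,-15,1]
    - [0,0,0,0,0,-15,1]
    - [0,0,0,0,0,-15,1]
    - [0,0,0,0,0,-15,1]

```text
time_s: 4.15
eef_pos: [0.5008, -0.254, 0.1506]
eef_rot: [-0.0, 0.991, -0.13, 0.0]
wrist_force: [-0.6, 0.7, -3.1]
opening: 0.587
grasp_force: 62.8
```

```bash
cat >> h.py <<'E'
DC=np.array([551.6,177.5]);YAW=16.5
def tray(x,y,z):
    a=np.radians(YAW);M=np.array([[np.cos(a),-np.sin(a)],[np.sin(a),np.cos(a)]])
    return np.append(DC+M@[x,y-64],z+6)
def tcp(xa,za,t,a=78,h=15.7,y=0):
    s,c=np.sin(np.radians(t)),np.cos(np.radians(t)); return tray(xa+a*c-h*s,y,za+a*s+h*c)
E
python3 -c "
from h import *;from bench import ctrl
o=ctrl.get_obs();print(o['eef_pos'],o['opening'],o['grasp_force'],o['wrist_force'])
p=tcp(60,90,18);print(p);rel(o,p,YAW,18,n=20)"
```

```text
[ 0.50080071 -0.25400868  0.15055629] 0.5870891466642596 62.76132345199585 [-0.592376    0.70609272 -3.07899439]
[693.78194518 152.86748049 135.03491287]
turn [  4.9  17.5 -31.2] shift [  81.4 -442.9   15.5] | per row [ 0.25  0.88 -1.56] [  9.5 -20.6   2.5]
```

Request:
send_rows:
  motion:
    - [0.25,0.88,-1.56,9.5,-20.6,2.5,1]
    - [0.25,0.88,-1.56,9.5,-20.6,2.5,1]
    - [0.25,0.88,-1.56,9.5,-20.6,2.5,1]
    - [0.25,0.88,-1.56,9.5,-20.6,2.5,1]
    - [0.25,0.88,-1.56,9.5,-20.6,2.5,1]
    - [0.25,0.88,-1.56,9.5,-20.6,2.5,1]
    - [0.25,0.88,-1.56,9.5,-20.6,2.5,1]
    - [0.25,0.88,-1.56,9.5,-20.6,2.5,1]
    - [0.25,0.88,-1.56,9.5,-20.6,2.5,1]
    - [0.25,0.88,-1.56,9.5,-20.6,2.5,1]

```text
time_s: 5.15
eef_pos: [0.6245, -0.0627, 0.1343]
eef_rot: [-0.012, 0.997, 0.007, 0.079]
wrist_force: [-0.5, 0.3, -4.7]
opening: 0.584
grasp_force: 62.8
```

Request:
send_rows:
  motion:
    - [0.25,0.88,-1.56,9.5,-20.6,2.5,1]
    - [0.25,0.88,-1.56,9.5,-20.6,2.5,1]
    - [0.25,0.88,-1.56,9.5,-20.6,2.5,1]
    - [0.25,0.88,-1.56,9.5,-20.6,2.5,1]
    - [0.25,0.88,-1.56,9.5,-20.6,2.5,1]
    - [0.25,0.88,-1.56,9.5,-20.6,2.5,1]
    - [0.25,0.88,-1.56,9.5,-20.6,2.5,1]
    - [0.25,0.88,-1.56,9.5,-20.6,2.5,1]
    - [0.25,0.88,-1.56,9.5,-20.6,2.5,1]
    - [0.25,0.88,-1.56,9.5,-20.6,2.5,1]

```text
time_s: 6.15
eef_pos: [0.6929, 0.1542, 0.1347]
eef_rot: [-0.023, 0.977, 0.142, 0.155]
wrist_force: [0.3, -0.5, -3.0]
opening: 0.586
grasp_force: 62.8
```

```bash
python3 -c "
from h import *;from bench import ctrl
o=ctrl.get_obs();print(o['eef_pos'],o['opening'],o['grasp_force'],o['wrist_force'],pose(YAW,18).as_quat())
p=tcp(50,33.5,18);print(p);rel(o,p,YAW,18)"
```

```text
[0.69290413 0.15417442 0.1346507 ] 0.5855253481937862 62.81987428665161 [ 0.34689501 -0.48985496 -3.03616484] [ 0.97746714  0.14172599  0.15481559 -0.02244719]
[684.19374783 150.02732704  78.53491287]
turn [-0.1 -0.   0.1] shift [-26.4   1.5  50.4] | per row [-0.01 -0.    0.01] [-2.6  0.2  5. ]
```

Request:
send_rows:
  motion:
    - [0,0,0,-3.3,0.3,6.3,1]
    - [0,0,0,-3.3,0.2,6.3,1]
    - [0,0,0,-3.3,0.2,6.3,1]
    - [0,0,0,-3.3,0.2,6.3,1]
    - [0,0,0,-3.3,0.2,6.3,1]
    - [0,0,0,-3.3,0.2,6.3,1]
    - [0,0,0,-3.3,0.2,6.3,1]
    - [0,0,0,-3.3,0.2,6.3,1]
    - [0,0,0,0,0,0,1]
    - [0,0,0,0,0,0,1]

```text
time_s: 7.15
eef_pos: [0.6844, 0.149, 0.0781]
eef_rot: [-0.023, 0.977, 0.142, 0.155]
wrist_force: [-0.1, -0.0, -2.8]
opening: 0.588
grasp_force: 62.9
```

```bash
python3 - <<'E'
from h import *;from bench import ctrl
o=ctrl.get_obs();print(o['eef_pos'])
c=ctrl.camera("top");np.savez("pics/top1.npz",**c)
d=ctrl.camera("side");np.savez("pics/side1.npz",**d)
K,T=c["mtx"],np.linalg.inv(c["extrinsics"])
def px(c,p):
    T=np.linalg.inv(c["extrinsics"]);a=c["mtx"]@(T[:3,:3]@(p/1000)+T[:3,3]);return (a/a[2])[:2]
a=c["color"][125:215,190:280,::-1];u=px(d,tray(20,0,30)).astype(int);print(u)
b=d["color"][u[1]-45:u[1]+45,u[0]-45:u[0]+45,::-1]
cv2.imwrite("pics/pre.png",np.hstack([cv2.resize(x,(400,400),interpolation=cv2.INTER_CUBIC) for x in(a,b)]))
# pack in tray coordinates (top view)
P=cloud(c)*1000;hs=cv2.cvtColor(c["color"],cv2.COLOR_RGB2HSV)
Q=(P[...,:2]-tray(0,0,0)[:2]);t=np.radians(YAW);X=Q@[np.cos(t),np.sin(t)];Y=Q@[-np.sin(t),np.cos(t)]
m=(abs(Y)<60)&(X>20)&(X<200)&(P[...,2]>40)&(P[...,2]<110)&(hs[...,0]>105)&(hs[...,0]<125)&(hs[...,1]>150)
for lo in range(30,190,15):
    k=m&(X>=lo)&(X<lo+15)
    if k.sum()>5:print(lo,k.sum(),Y[k].min().round(1),Y[k].max().round(1),np.median(P[...,2][k]).round(1))
E
```

```text
[0.68436272 0.14899081 0.07808516]
[231 233]
120 9 -27.4 -16.4 93.9
135 106 -27.8 23.0 97.1
150 53 -27.4 21.0 99.4
```

View pics/pre.png

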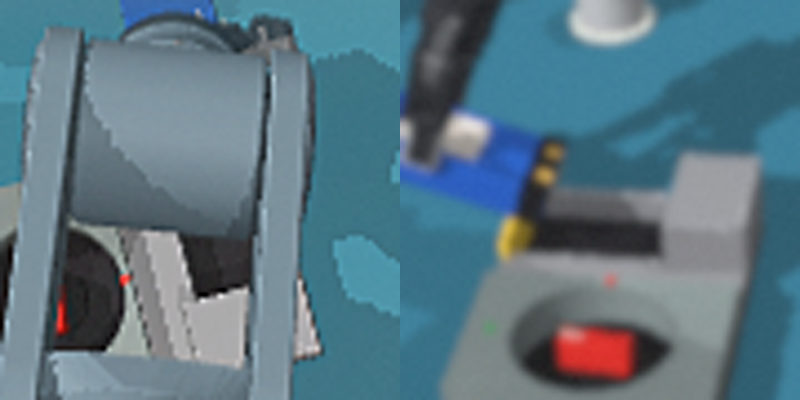

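```bash
python3 -c "
from h import *;from bench import ctrl
o=ctrl.get_obs()
rel(o,tcp(-42,3.1,18,y=.5),YAW,18,n=20)"
```

```text
turn [-0.  -0.1  0. ] shift [-97.3  -1.6   0.5] | per row [-0.   -0.01  0.  ] [-4.9 -0.1  0. ]
```

Request:
send_rows:
  motion:
    - [0,0,0,-2,-0.8,0,1]
    - [0,0,0,-6,-0.8,0,1]
    - [0,0,0,-6,0,0,1]
    - [0,0,0,-6,0,0,1]
    - [0,0,0,-6,0,0,1]
    - [0,0,0,-6,0,0,1]
    - [0,0,0,-6,0,0,1]
    - [0,0,0,-6,0,0,1]
    - [0,0,0,-6,0,0,1]
    - [0,0,0,-6,0,0,1]

```text
time_s: 8.25
eef_pos: [0.6325, 0.1352, 0.0608]
eef_rot: [-0.023, 0.977, 0.142, 0.155]
wrist_force: [0.4, -0.4, -2.9]
opening: 0.585
grasp_force: 62.9
```

Request:
send_rows:
  motion:
    - [0,0,0,-5,0,0,1]
    - [0,0,0,-5,0,0,1]
    - [0,0,0,-5,0,0,1]
    - [0,0,0,-5,0,0,1]
    - [0,0,0,-5,0,0,1]
    - [0,0,0,-5,0,0,1]
    - [0,0,0,-5,0,0,1]
    - [0,0,0,-4,0,0,1]
    - [0,0,0,-2,0,0,1]
    - [0,0,0,0,0,0,1]

```text
time_s: 9.25
eef_pos: [0.5952, 0.1243, 0.0481]
eef_rot: [-0.023, 0.977, 0.142, 0.155]
wrist_force: [-0.6, -0.1, -3.0]
opening: 0.586
grasp_force: 62.9
```

```bash
python3 -c "
from h import *;from bench import ctrl
o=ctrl.get_obs();print(o['eef_pos'],o['wrist_force'],o['torque'])
rel(o,tcp(-42,3.1,18,y=.5),YAW,18)
rel(o,tcp(-55,2.5,18,y=.5),YAW,18)"
```

```text
[0.59523717 0.12429637 0.04806399] [-0.60656917 -0.11215607 -2.96681377] [-0.07293211  0.26044526  0.01699387]
turn [-0.  -0.1 -0. ] shift [0.6 0.1 0.1] | per row [-0.   -0.01 -0.  ] [0.1 0.  0. ]
turn [-0.  -0.1 -0. ] shift [-12.    0.1  -3.3] | per row [-0.   -0.01 -0.  ] [-1.2  0.  -0.3]
```

Request:
send_rows:
  motion:
    - [0,0,0,-1.5,0,-0.4,1]
    - [0,0,0,-1.5,0,-0.4,1]
    - [0,0,0,-1.5,0,-0.4,1]
    - [0,0,0,-1.5,0,-0.4,1]
    - [0,0,0,-1.5,0,-0.4,1]
    - [0,0,0,-1.5,0,-0.4,1]
    - [0,0,0,-1.5,0,-0.4,1]
    - [0,0,0,-1.5,0,-0.4,1]
    - [0,0,0,0,0,0,1]
    - [0,0,0,0,0,0,1]

```text
time_s: 10.25
eef_pos: [0.5837, 0.1208, 0.0476]
eef_rot: [-0.023, 0.977, 0.142, 0.155]
wrist_force: [-0.9, -0.1, -3.2]
opening: 0.584
grasp_force: 62.9
```

```bash
python3 -c "
from h import *;from bench import ctrl
o=ctrl.get_obs();print(o['eef_pos'],o['wrist_force'],o['torque'])
rel(o,tcp(-56,2,4,y=.5),YAW,4,n=10)"
```

```text
[0.58368067 0.12077931 0.04756145] [-0.86703036 -0.11100512 -3.17412719] [-0.12396814  0.2321889   0.02544066]
turn [ -0.  -14.1   0. ] shift [ 0.   0.  19.4] | per row [-0.   -1.41  0.  ] [0.2 0.  1.9]
```

Request:
send_rows:
  motion:
    - [0,-1.4,0,0.2,0,1.9,1]
    - [0,-1.4,0,0.2,0,1.9,1]
    - [0,-1.4,0,0.2,0,1.9,1]
    - [0,-1.4,0,0.2,0,1.9,1]
    - [0,-1.4,0,0.2,0,1.9,1]
    - [0,-1.4,0,0.2,0,1.9,1]
    - [0,-1.4,0,0.2,0,1.9,1]
    - [0,-1.4,0,0.2,0,1.9,1]
    - [0,0,0,0,0,0,1]
    - [0,0,0,0,0,0,1]

```text
time_s: 11.25
eef_pos: [0.5885, 0.1223, 0.0329]
eef_rot: [-0.009, 0.988, 0.143, 0.059]
wrist_force: [-0.4, 0.2, -2.6]
opening: 0.588
grasp_force: 62.9
```

```bash
python3 - <<'E'
from h import *;from bench import ctrl
o=ctrl.get_obs();print(o['eef_pos'],o['wrist_force'],o['torque'],o['opening'])
rel(o,tcp(-56,2,4,y=.5),YAW,4,n=10)
d=ctrl.camera("side")
b=d["color"][185:275,180:300,::-1]
cv2.imwrite("pics/in1.png",cv2.resize(b,(720,540),interpolation=cv2.INTER_CUBIC))
E
```

```text
[0.58846513 0.12233615 0.03293184] [-0.44261254  0.16027856 -2.57307942] [-0.0575551   0.0655181  -0.03007346] 0.5882315750857529
turn [-0.  -2.9  0. ] shift [0.6 0.1 3.9] | per row [-0.   -0.29  0.  ] [0.1 0.  0.4]
```

View pics/in1.png

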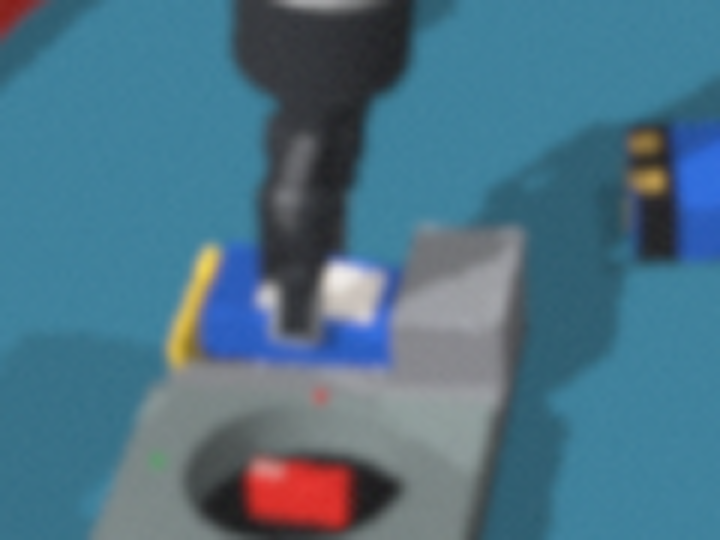

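Request:
send_rows:
  motion:
    - [0,-0.8,0,0.1,0,1.0,1]
    - [0,-0.8,0,0.1,0,1.0,1]
    - [0,-0.8,0,0.1,0,1.0,1]
    - [0,-0.6,0,0.1,0,0.8,1]
    - [0,0,0,0,0,0,1]
    - [0,0,0,0,0,0,-0.25]
    - [0,0,0,0,0,0,-0.35]
    - [0,0,0,0,0,0,-0.45]
    - [0,0,0,0,0,0,-0.5]
    - [0,0,0,0,0,0,-0.5]

```text
time_s: 12.3
eef_pos: [0.5893, 0.1224, 0.0296]
eef_rot: [-0.005, 0.989, 0.143, 0.034]
wrist_force: [0.0, 0.8, 0.6]
opening: 0.752
grasp_force: 0.0
```

Request:
send_rows:
  motion:
    - [0,0,0,0,0,-5,-0.5]
    - [0,0,0,0,0,-10,-0.5]
    - [0,0,0,0,0,-15,-0.5]
    - [0,0,0,0,0,-15,-0.5]
    - [0,0,0,0,0,-15,-0.5]
    - [0,0,0,0,0,-15,-0.5]
    - [0,0,0,0,0,-15,0]
    - [0,0,0,0,0,0,0.2]
    - [0,0,0,0,0,0,0.2]
    - [0,0,0,0,0,0,0.2]

```text
time_s: 13.3
eef_pos: [0.5828, 0.1207, 0.1183]
eef_rot: [-0.005, 0.989, 0.143, 0.033]
wrist_force: [0.0, 0.3, -0.1]
opening: 0.403
grasp_force: 0.0
```

```bash
python3 - <<'E'
from h import *;from bench import ctrl
o=ctrl.get_obs();print(o['eef_pos'],o['wrist_force'],o['opening'])
d=ctrl.camera("side")
b=d["color"][185:275,180:300,::-1]
cv2.imwrite("pics/in2.png",cv2.resize(b,(720,540),interpolation=cv2.INTER_CUBIC))
P=cloud(d)*1000;Q=P[...,:2]-tray(0,0,0)[:2];t=np.radians(YAW);X=Q@[np.cos(t),np.sin(t)];Y=Q@[-np.sin(t),np.cos(t)]
m=(abs(Y)<22)&(P[...,2]>20)&(P[...,2]<60)
for lo in range(-24,62,12):
    k=m&(X>=lo)&(X<lo+12)
    if k.any():print(lo,k.sum(),np.median(P[...,2][k]).round(1))
k=(np.hypot(X,Y-114)<30)&(d["color"][...,0]>130)&(d["color"][...,1]<70)&(d["color"][...,2]<70);print("knob",rect(P[k]/1000))
print(tray(0,114,0));rel(o,tray(0,114,100),7+180)
E
```

```text
[0.58275118 0.12065453 0.11833748] [ 0.01601287  0.27760721 -0.13398951] 0.40334376910650066
-24 23 32.9
-12 44 31.7
0 45 32.0
12 42 31.9
24 43 32.6
36 41 32.3
48 41 31.7
60 49 31.4
knob (542.149658203125, 228.40687561035156, (46.3166389465332, 19.143905639648438), 9.715714454650879)
[537.39923276 225.44098674   6.        ]
turn [   5.6   -0.6 -170.4] shift [ -14.5 -113.3   11.5] | per row [  0.56  -0.06 -17.04] [15.9 -5.9  1.7]
```

View pics/in2.png

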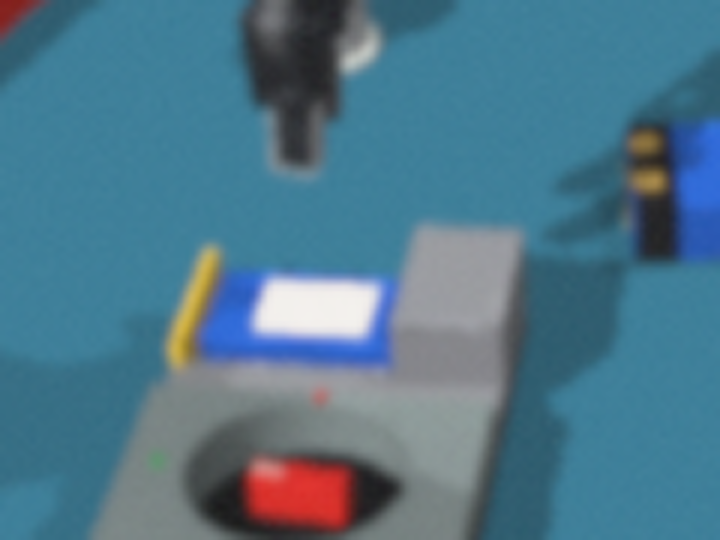

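Request:
send_rows:
  motion:
    - [0,-0.39,0,-1.2,-11.3,0,0.2]
    - [0,-0.39,0,-1.2,-11.3,0,0.2]
    - [0,-0.39,0,-1.2,-11.3,0,0.2]
    - [0,-0.39,0,-1.2,-11.3,0,0.2]
    - [0,-0.39,0,-1.2,-11.3,0,0.2]
    - [0,-0.39,0,-1.2,-11.3,0,0.2]
    - [0,-0.39,0,-1.2,-11.3,0,0.2]
    - [0,-0.39,0,-1.2,-11.3,0,0.2]
    - [0,-0.39,0,-1.2,-11.3,0,0.2]
    - [0,-0.39,0,-1.2,-11.3,0,0.2]

```text
time_s: 14.35
eef_pos: [0.5394, 0.2265, 0.1188]
eef_rot: [-0.0, 0.99, 0.144, -0.001]
wrist_force: [-0.1, 0.7, 0.5]
opening: 0.399
grasp_force: 0.0
```

Request:
send_rows:
  motion:
    - [0,0,-8.5,0,0,0,0.2]
    - [0,0,-8.5,0,0,0,0.2]
    - [0,0,-8.5,0,0,0,0.2]
    - [0,0,-8.5,0,0,0,0.2]
    - [0,0,-8.5,0,0,0,0.2]
    - [0,0,-8.5,0,0,0,0.2]
    - [0,0,-8.5,0,0,0,0.2]
    - [0,0,-8.5,0,0,0,0.2]
    - [0,0,-8.5,0,0,0,0.2]
    - [0,0,-8.5,0,0,0,0.2]

```text
time_s: 15.35
eef_pos: [0.5396, 0.226, 0.1188]
eef_rot: [-0.001, 0.63, 0.776, -0.0]
wrist_force: [-0.2, 0.2, 0.4]
opening: 0.404
grasp_force: 0.0
```

Request:
send_rows:
  motion:
    - [0,0,-8.5,0,0,0,0.2]
    - [0,0,-8.5,0,0,0,0.2]
    - [0,0,-8.5,0,0,0,0.2]
    - [0,0,-8.5,0,0,0,0.2]
    - [0,0,-8.5,0,0,0,0.2]
    - [0,0,-8.5,0,0,0,0.2]
    - [0,0,-8.5,0,0,0,0.2]
    - [0,0,-8.5,0,0,0,0.2]
    - [0,0,-8.5,0,0,0,0.2]
    - [0,0,-8.5,0,0,0,0.2]

```text
time_s: 16.35
eef_pos: [0.5396, 0.226, 0.1188]
eef_rot: [-0.0, -0.06, 0.998, 0.0]
wrist_force: [0.4, -0.4, -0.5]
opening: 0.403
grasp_force: 0.0
```

```bash
python3 -c "
from h import *;from bench import ctrl
o=ctrl.get_obs();print(o['eef_pos'],o['q'],o['opening'])
rel(o,tray(0,114,14.5),188)"
```

```text
[0.53962088 0.22600593 0.11877755] [ 1.93549374e-01  3.26078079e-01  1.67156321e+00  6.66243056e-04
  1.14487100e+00 -1.49722835e+00] 0.40349238113768965
turn [ 0.  -0.1 -1.1] shift [ 2.2 -0.3 98.3] | per row [ 0.   -0.01 -0.11] [ 0.2 -0.   9.8]
```

Request:
send_rows:
  motion:
    - [0,0,-1,1,0,15,0.2]
    - [0,0,0,1,0,15,0.2]
    - [0,0,0,0,0,15,0.2]
    - [0,0,0,0,0,15,0.2]
    - [0,0,0,0,0,12,0.2]
    - [0,0,0,0,0,10,0.2]
    - [0,0,0,0,0,10,0.2]
    - [0,0,0,0,0,7,0.2]
    - [0,0,0,0,0,0,0.2]
    - [0,0,0,0,0,0,0.5]

```text
time_s: 17.35
eef_pos: [0.538, 0.2255, 0.02]
eef_rot: [-0.0, -0.065, 0.998, 0.0]
wrist_force: [-0.2, 0.3, 0.8]
opening: 0.259
grasp_force: 0.0
```

Request:
send_rows:
  motion:
    - [0,0,0,0,0,0,0.6]
    - [0,0,0,0,0,0,1]
    - [0,0,0,0,0,0,1]
    - [0,0,0,0,0,0,1]
    - [0,0,0,0,0,0,1]
    - [0,0,0,0,0,0,1]
    - [0,0,0,0,0,0,1]
    - [0,0,0,0,0,0,1]
    - [0,0,0,0,0,0,1]
    - [0,0,0,0,0,0,1]

```text
time_s: 18.35
eef_pos: [0.5384, 0.2263, 0.0208]
eef_rot: [0.001, -0.066, 0.998, 0.001]
wrist_force: [-0.7, 4.3, 4.3]
opening: 0.124
grasp_force: 61.1
```

```bash
python3 -c "
from h import *;from bench import ctrl
o=ctrl.get_obs();print(o['eef_pos'],o['opening'],o['grasp_force'],o['wrist_force'],o['torque'])
rel(o,o['eef_pos']*1000,16.5-83.1+180)"
```

```text
[0.53844806 0.22629191 0.0207801 ] 0.12368273641738796 61.106650829315186 [-0.72537902  4.29517111  4.29987882] [0.79607428 0.10660079 0.05486734]
turn [ 0.1  0.  74.1] shift [0. 0. 0.] | per row [0.01 0.   7.41] [0. 0. 0.]
```

Request:
send_rows:
  motion:
    - [0,0,7,0,0,0,1]
    - [0,0,7,0,0,0,1]
    - [0,0,7,0,0,0,1]
    - [0,0,7,0,0,0,1]
    - [0,0,7,0,0,0,1]
    - [0,0,7,0,0,0,1]
    - [0,0,7,0,0,0,1]
    - [0,0,7,0,0,0,1]
    - [0,0,7,0,0,0,1]
    - [0,0,7,0,0,0,1]

```text
time_s: 19.35
eef_pos: [0.5382, 0.226, 0.0208]
eef_rot: [-0.0, 0.521, 0.854, 0.001]
wrist_force: [-1.5, 4.5, 6.1]
opening: 0.123
grasp_force: 61.3
```

Request:
send_rows:
  motion:
    - [0,0,1,0,0,0,1]
    - [0,0,1,0,0,0,1]
    - [0,0,1,0,0,0,1]
    - [0,0,1,0,0,0,1]
    - [0,0,0,0,0,0,1]
    - [0,0,0,0,0,0,1]
    - [0,0,0,0,0,0,1]
    - [0,0,0,0,0,0,1]
    - [0,0,0,0,0,0,1]
    - [0,0,0,0,0,0,1]

```text
time_s: 20.35
eef_pos: [0.5382, 0.226, 0.0208]
eef_rot: [-0.0, 0.548, 0.836, 0.001]
wrist_force: [-1.7, 3.9, 5.2]
opening: 0.119
grasp_force: 61.3
```

```bash
python3 -c "
from h import *;from bench import ctrl
o=ctrl.get_obs();print(o['eef_pos'],o['opening'],o['grasp_force'],o['wrist_force'],o['torque'])
rel(o,o['eef_pos']*1000,16.5-83.1+180)"
```

```text
[0.53816332 0.22597145 0.02077858] 0.11893281029597151 61.28886580467224 [-1.7216356   3.90814902  5.16728838] [ 0.64228792  0.39127313 -0.01161612]
turn [ 0.  -0.1  0.1] shift [0. 0. 0.] | per row [ 0.   -0.01  0.01] [0. 0. 0.]
```

Request:
send_rows:
  motion:
    - [0,0,1,0,0,0,1]
    - [0,0,0.5,0,0,0,1]
    - [0,0,0.5,0,0,0,1]
    - [0,0,0.5,0,0,0,1]
    - [0,0,0.5,0,0,0,1]
    - [0,0,0,0,0,0,1]
    - [0,0,0,0,0,0,1]
    - [0,0,0,0,0,0,1]
    - [0,0,0,0,0,0,1]
    - [0,0,0,0,0,0,1]

```text
time_s: 21.35
eef_pos: [0.5382, 0.226, 0.0208]
eef_rot: [0.0, 0.569, 0.822, 0.0]
wrist_force: [-2.6, 3.5, 5.2]
opening: 0.118
grasp_force: 63.0
```

```bash
python3 -c "
from h import *;from bench import ctrl
o=ctrl.get_obs();print(o['eef_pos'],o['opening'],o['grasp_force'],o['wrist_force'],o['torque'])
rel(o,o['eef_pos']*1000,16.5-83.1+180)"
```

```text
[0.53819542 0.2259964  0.02079657] 0.11775300056829055 62.974441051483154 [-2.59870117  3.54836649  5.19920052] [0.652229   0.33093026 0.8477979 ]
turn [ 0.  -0.  -2.8] shift [0. 0. 0.] | per row [ 0.   -0.   -0.28] [0. 0. 0.]
```

Request:
send_rows:
  motion:
    - [0,0,0,0,0,0,0.5]
    - [0,0,0,0,0,0,0.3]
    - [0,0,0,0,0,0,0.2]
    - [0,0,0,0,0,0,0.2]
    - [0,0,0,0,0,0,0.2]
    - [0,0,0,0,0,-5,0.2]
    - [0,0,0,0,0,-10,0.2]
    - [0,0,0,0,0,-20,0.2]
    - [0,0,0,0,0,-30,0.2]
    - [0,0,0,0,0,-30,0.2]

```text
time_s: 22.35
eef_pos: [0.5376, 0.2253, 0.1164]
eef_rot: [-0.0, 0.57, 0.822, -0.0]
wrist_force: [0.8, -0.5, -0.1]
opening: 0.4
grasp_force: 0.0
```

Request:
send_rows:
  motion:
    - [0,0,0,0,0,-20,0.2]
    - [0,0,0,0,0,-20,0.2]
    - [0,0,0,0,0,-20,0.2]
    - [0,0,0,0,0,-20,0.2]
    - [0,0,0,0,0,-20,0.2]
    - [0,0,0,0,0,0,0.2]
    - [0,0,0,0,0,0,0.2]
    - [0,0,0,0,0,0,0.2]
    - [0,0,0,0,0,0,0.2]
    - [0,0,0,0,0,0,0.2]

```text
time_s: 23.35
eef_pos: [0.5373, 0.2252, 0.2137]
eef_rot: [-0.001, 0.57, 0.822, -0.001]
wrist_force: [-0.3, 0.4, 0.1]
opening: 0.398
grasp_force: 0.0
```

```bash
python3 - <<'E'
from h import *;from bench import ctrl
d=ctrl.camera("side")
cv2.imwrite("pics/fin.png",cv2.resize(d["color"][140:290,140:340,::-1],(800,600),interpolation=cv2.INTER_CUBIC))
E
```

```text
(no output)
```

View pics/fin.png

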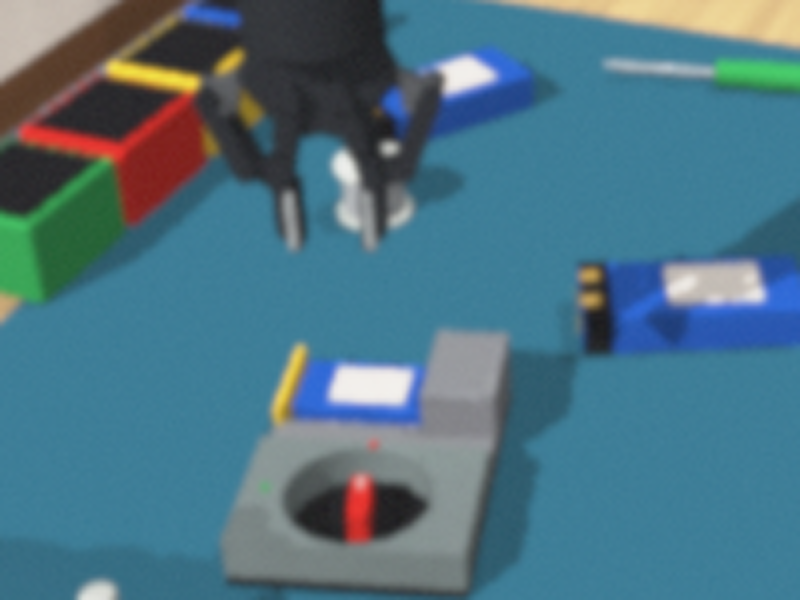

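The picture shows the pack flat in the tray at (360,385). The knob's marked end at (360,480) is turned to the red dot, and the gripper is clear of everything.

```bash
python3 -c "
from bench import ctrl
print(ctrl.hand_in())"
```

```text
the job is handed in; nothing more can be done
None
```

The smallest blue pack is lying flat, label up, in the dock's tray, the red knob is turned clockwise to its stop, and the job was handed in at about 23 s with the gripper clear of everything.

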